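Stagger the bamboo bathroom trays into a stepped stack

ROBOT

A 7-joint arm with a two-finger parallel gripper is mounted at the origin on the work surface. World frame = base frame: x ahead of the robot, y to its left, z up, the work surface at z = 0. Lengths are in m, angles in rad, forces in N, time in s.
With the tool pointing down it reaches from about 0.425 to 0.925 m from the base axis. Payload 6.8 kg.
Tool frame: the origin (TCP) lies where the fingers leave the gripper's body, on its centre line; the fingertips stand 73 mm ahead of it and the grasp point (between the pads) lies 54 mm ahead of it; z points along the fingers, y is the line along which they close (so a half turn about z gives the same grasp; the last joint's range is limited). The gripper opens to 85 mm and grips with 20 to 120 N. Pads are 22 mm wide; open, the fingers measure 114 mm over their backs; the gripper's body (76 mm by 85 mm) begins 54 mm behind the grasp point. The pads swing forward as they close: fully open they stand 13 mm farther back than shut.
Start: joints at [-1.396, 0.477, 0.022, 1.555, -0.011, 1.109, -0.083], TCP at [0.188, 0.648, 0.304] pointing down, gripper open.
Joint ranges: [-2.96, 2.96], [-0.34, 2.1], [-1.41, 1.46], [0.24, 2.44], [-1.37, 4.51], [0.17, 1.92], [-2.96, 2.96]. Speed limits (rad/s): [2.39, 2.39, 3.14, 3.14, 3.14, 3.14, 3.14].

INTERFACE

Orientations are given as a rotation vector (axis times angle).
In Python, from bench import r, optics, workorder gives the robot as it stands (r), with the cameras (optics) and the job (workorder).
- The arm moves only by the shell command python3 drive.py 'ROWS' [OPENING] [FORCE]. ROWS is rows parted by semicolons, their numbers by spaces, 1 to 5 of them, each of 6 numbers: dx, dy, dz in m, then a rotation vector rx, ry, rz in rad; each row is the pose to reach, as a shift and turn from the pose commanded when the command began, along the tool's axes at that moment; what a row does not reach only later rows make up. A row lasts 1/10 s, in which the tool goes at most 0.05 m and 0.15 rad, less where a joint would pass 70% of its speed; a pose out of reach is approached as far as the arm can. OPENING is the finger opening in m, set as the command begins (- or left out keeps the last). The fingers move at their own pace and stop on an object; FORCE is the grip in N (left out, the last holds). Time passes only in rows, so rows that do not move let the fingers close. It prints the time, the measured TCP pose, the force, the opening and the grip force at its end.
- r.get_obs(): the state, without advancing time (a new reading comes with each control period).
- optics.grab_frame(name): name is "scene" or "side" or "wrist"; returns (picture, depth): 480x640x3 uint8, blue, green, red; 480x640 float32, m along the optical axis (not along the pixel's ray), 0 where there is no reading.
- optics.camera_info(name): a dict with "camera_matrix" (3x3 intrinsics, pixels), "k1" (the pictures are not rectified: a ray, as slopes to the right and down, at radius r is drawn at 1 + k1 r^2 times it, then the intrinsics apply), "R" (3x3) and "t" (3): a world point X has camera coordinates R X + t. Camera axes: x right, y down, z forward; pixel columns grow to the right and rows downward; lengths in m; the calibration is good to about 2 mm. A picture is of the moment at which its call begins: read the wrist's pose just before it. camera_info takes no time and is no camera call; for the wrist camera it gives the pose at the moment of the call.
- workorder.hand_in(): hands the job in; it is judged then, once.
The state is a dict: "clock": time; "joints": joint angles; "qvel": joint speeds; "tau": joint torques, N m; "tcp_pos": TCP position; "orientation": TCP orientation; "contact_force": force on the tool from outside, world axes, zero at the start; "moment": the same for the moment, N m; "grip_width": finger opening in m; "gripper_force": force on a finger pad.
Only numpy, scipy, OpenCV 4.12 (cv2) and the standard library are available. Lean on these libraries where they do the work, as an engineer would, in place of code of your own. Each camera call takes 0.05 s, during which the arm holds its last target. There are 200 camera calls.

TASK

Build a stepped stack from the three long bamboo trays. Set the deep long tray on the rim of the fixed base tray (the one with the pull tab), parallel to it and centred across its width, but stepped about 5 cm lengthwise away from the tab end; then set the shallow divided long tray on the deep tray's rim, stepped back the other way so that it lies straight above the base tray. Let go of both, resting flat.

Things in the scene. Friction and masses are not known exactly. Their poses are not given: they have to be found in the camera images.
- base_tray: Open bamboo tray fixed to the counter, 160 mm long, 52 wide, 40 high, walls 6; soap and a grey box fixed inside, below the rim. A flat pull tab, 36 mm wide, sticks out 27 mm from one short end, 30 mm up. Its origin is the centre of its underside, x along its length, y across, z up. Box from x = -80 to +80 mm; tab on the -x end, so away from the tab is +x.
- deep_tray: Loose open bamboo tray without dividers, 160 mm long, 52 wide, 50 high, walls 6, flat underside, about 0.2 kg; grip it across its width. Its origin is the centre of its underside, x along its length, y across, z up. Both ends alike. Starts upright on the counter, left or right of the base tray.
- shallow_tray: Loose open bamboo tray with two cross dividers, 160 mm long, 52 wide, 30 high, walls 6, flat underside, about 0.15 kg; grip it across its width. Its origin is the centre of its underside, x along its length, y across, z up. Both ends alike. Starts upright on the counter, on the other side of the base tray. (A 90 mm long undivided tray is not needed.)

How it is judged:
On the way:
1. the deep tray lies flat on the base tray's rim, stepped away from the tab end, and is let go (x of deep_tray in the frame of base_tray between 0.03 and 0.07 m and y of deep_tray in the frame of base_tray between -0.015 and 0.015 m and z of deep_tray in the frame of base_tray between 0.034 and 0.046 m and angle between the x axis of deep_tray and the x axis of base_tray, either way round below 0.2 rad and angle between deep_tray's own z axis and vertical below 0.1 rad and linear speed of deep_tray below 0.02 m/s and angular speed of deep_tray below 0.2 rad/s and contact force between the fingers and deep_tray below 0.1 N), for 0.2 s.
At the end, for the whole second after the job is handed in: Both trays at rest, flat (0.1 rad), parallel to the base tray (0.2 rad), centred across it (15 mm), at resting height (6 mm): the deep one on its rim, underside 40 mm up, stepped 30 to 70 mm away from the tab; the shallow one on that, 90 mm up, within 20 mm of above the base lengthwise (x of deep_tray in the frame of base_tray between 0.03 and 0.07 m and y of deep_tray in the frame of base_tray between -0.015 and 0.015 m and z of deep_tray in the frame of base_tray between 0.034 and 0.046 m and angle between the x axis of each of deep_tray, shallow_tray and the x axis of base_tray, either way round below 0.2 rad and angle between each of deep_tray, shallow_tray's own z axis and vertical below 0.1 rad and x of shallow_tray in the frame of base_tray between -0.02 and 0.02 m and y of shallow_tray in the frame of base_tray between -0.015 and 0.015 m and z of shallow_tray in the frame of base_tray between 0.084 and 0.096 m and linear speed of each of deep_tray, shallow_tray below 0.02 m/s and angular speed of each of deep_tray, shallow_tray below 0.2 rad/s); the robot touches nothing.
It also fails if it takes over 59 s, if anything falls off the work surface, if the arm or the gripper's body presses on something with over 40 N, if the wrist force passes 120 N, or if a joint passes its speed limit or range.

## Working session

There is one attempt and no reset: what is moved stays moved. The work goes in short steps, Python scripts to look and compute and a shell command to move; the robot and the scene stay as the last step left them, time stands still between calls to the robot, and variables do not carry over. Pictures are saved under pics/ and viewed, at most 10 in all, crops included, and the job is handed in when it is done.

```bash
ls; mkdir -p pics
python3 - <<'E'
from bench import r, optics, workorder
import cv2,numpy as np
o=r.get_obs();print(o)
for n in("scene","side"):
    i=optics.camera_info(n);print(n,i)
    p,d=optics.grab_frame(n);cv2.imwrite(f"pics/{n}0.png",p);np.save(f"pics/{n}0.npy",d)
E
```

```text
bench.py
drive.py
pics
{'clock': 0.0, 'joints': array([-1.3960785 ,  0.47781377,  0.02238241,  1.55647712, -0.0115096 ,
        1.1093004 , -0.08315512]), 'qvel': array([-0.00018255,  0.00086863,  0.00114813, -0.00016232, -0.00061702,
        0.00010482,  0.00110018]), 'tau': array([-9.05510260e-04, -5.96457767e+01,  1.60766110e+00, -2.81195319e+01,
        1.25381458e-02,  9.26291279e-03,  6.12314807e-05]), 'tcp_pos': array([0.18826383, 0.64772352, 0.30290642]), 'orientation': array([-4.42872106e-01, -3.11010431e+00,  2.93173195e-03]), 'contact_force': array([-0.31331552, -0.82840863,  0.30619024]), 'moment': array([ 0.02460998, -0.01808374, -0.00112029]), 'gripper_force': 0.0, 'grip_width': 0.08555863413986557}
scene {'camera_matrix': array([[470.17082188,   0.        , 317.30106701],
       [  0.        , 470.17082188, 239.67157888],
       [  0.        ,   0.        ,   1.        ]]), 'k1': 0.03315298214198553, 'R': array([[-0.81726498,  0.57625068, -0.00362136],
       [ 0.40635083,  0.57182663, -0.71266634],
       [-0.40860367, -0.58390878, -0.70149382]]), 't': array([ 0.42060196, -0.17009286,  0.98503889])}
side {'camera_matrix': array([[559.67953006,   0.        , 313.67281353],
       [  0.        , 559.67953006, 240.10503387],
       [  0.        ,   0.        ,   1.        ]]), 'k1': -0.1340736109615068, 'R': array([[ 0.98609644, -0.16512584, -0.01863505],
       [-0.11709388, -0.61089487, -0.78300477],
       [ 0.11791026,  0.77430027, -0.62173649]]), 't': array([-0.51179713,  0.10572289,  0.85237008])}
```

View pics/scene0.png

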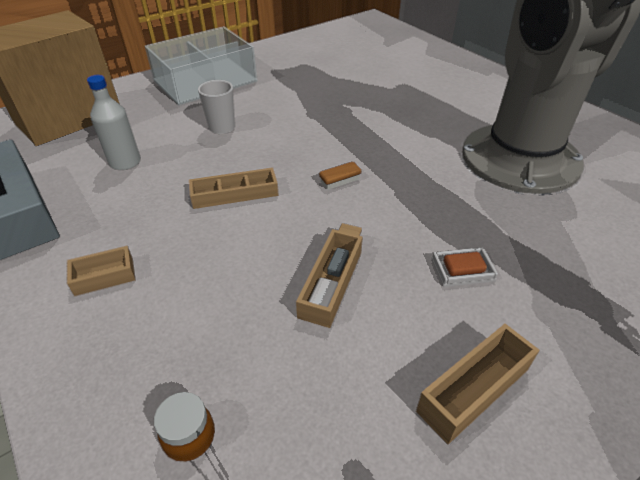

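View pics/side0.png

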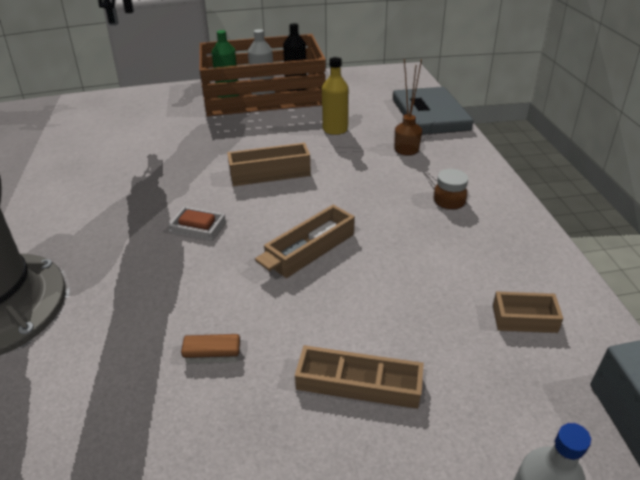

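The scene view shows the base tray at about (330,275) with its tab at (349,231), the deep tray at (478,382), the shallow divided tray at (233,188), and the spare short tray at (100,270). In the side view the base is at (310,240) with its tab at (269,260), the deep tray is at (270,163), and the shallow tray is at (360,377).

```bash
cat > h.py <<'E'
import cv2,numpy as np
from bench import r, optics, workorder
def cloud(n,p,d,i,box):
    """world points of bamboo-coloured pixels inside box (u0,v0,u1,v1)"""
    hsv=cv2.cvtColor(p,cv2.COLOR_BGR2HSV)
    m=cv2.inRange(hsv,(8,70,40),(25,255,255))
    u0,v0,u1,v1=box; k=np.zeros_like(m);k[v0:v1,u0:u1]=255
    m=cv2.bitwise_and(m,k)
    nl,l,st,_=cv2.connectedComponentsWithStats(m)
    m=(l==1+np.argmax(st[1:,4]))&(d>0)
    v,u=np.nonzero(m)
    dist=np.array([i["k1"],0,0,0,0])
    # model: drawn = ray*(1+k1 r^2) = OpenCV's
    xy=cv2.undistortPoints(np.c_[u,v].astype(np.float64)[:,None],i["camera_matrix"],dist)[:,0]
    z=d[v,u].astype(float)
    return (np.c_[xy*z[:,None],z]-i["t"])@i["R"]
def rim(P,tol=.004,top=None):
    if top is None: 
        h,e=np.histogram(P[:,2],np.arange(0,.2,.002)); top=np.percentile(P[:,2],97)
    Q=P[abs(P[:,2]-top)<tol]
    c,s,a=cv2.minAreaRect((Q[:,:2]*1000).astype(np.float32))
    b=cv2.boxPoints((c,s,a)); e=b[1]-b[0];f=b[2]-b[1]
    L=e if np.hypot(*e)>np.hypot(*f) else f
    return top,np.array(c)/1000,np.sort(s),np.arctan2(L[1],L[0])
E
python3 - <<'E'
from h import *
B={"scene":dict(base=(290,220,372,332),deep=(410,315,545,445),shal=(180,160,285,212)),
"side":dict(base=(250,200,362,280),deep=(222,138,318,188),shal=(288,340,432,412))}
for n in B:
    p=cv2.imread(f"pics/{n}0.png");d=np.load(f"pics/{n}0.npy");i=optics.camera_info(n)
    for k,b in B[n].items():
        P=cloud(n,p,d,i,b);t,c,s,a=rim(P)
        print(n,k,len(P),"top %.4f"%t,c.round(4),s.round(1),"ang %.3f"%a, np.percentile(P[:,2],[2,50,90,99]).round(4))
E
```

```text
scene base 2843 top 0.0426 [0.5225 0.0483] [ 52.6 163. ] ang 0.607 [0.0052 0.0315 0.0418 0.0431]
scene deep 6691 top 0.0521 [0.4793 0.2994] [ 52.9 161.2] ang 0.051 [0.005  0.0239 0.0513 0.0527]
scene shal 2510 top 0.0322 [ 0.5407 -0.2386] [ 56.3 159.7] ang -0.373 [0.0032 0.0204 0.0312 0.0327]
side base 3004 top 0.0415 [0.522  0.0471] [ 55.5 163.2] ang 0.588 [0.0055 0.031  0.0406 0.042 ]
side deep 2606 top 0.0521 [0.4777 0.2974] [ 56.2 158.2] ang 0.049 [0.0058 0.0358 0.0506 0.0528]
side shal 5564 top 0.0317 [ 0.5389 -0.2406] [ 55.4 159.9] ang -0.379 [0.0042 0.0176 0.0307 0.0324]
```

```bash
cat >> h.py <<'E'
from scipy.spatial.transform import Rotation as Ro
def delta(pos,trayang):
    """shift (tool axes) and turn from the present pose to TCP pos, pointing down, y across the tray"""
    o=r.get_obs();C=Ro.from_rotvec(o["orientation"]);best=None
    for a in(trayang,trayang+np.pi):
        y=np.array([-np.sin(a),np.cos(a),0]);z=np.array([0,0,-1.]);G=Ro.from_matrix(np.c_[np.cross(y,z),y,z])
        w=(C.inv()*G).as_rotvec()
        if best is None or np.linalg.norm(w)<np.linalg.norm(best):best=w
    print("t %.2f"%o["clock"],C.inv().apply(np.array(pos)-o["tcp_pos"]).round(4),best.round(3),"q7 %.2f"%o["joints"][6],"tcp",o["tcp_pos"].round(4))
E
python3 -c "
from h import *
delta((.4785,.2985,.2),.050)"
```

```text
t 0.10 [-0.3762 -0.2543  0.1035] [-0.002 -0.    -0.333] q7 -0.08 tcp [0.1882 0.6478 0.303 ]
```

```bash
python3 drive.py '-0.04 -0.027 0.01 0 0 -0.07; -0.08 -0.054 0.02 0 0 -0.14; -0.12 -0.081 0.03 0 0 -0.21; -0.16 -0.108 0.04 0 0 -0.28; -0.2 -0.135 0.05 0 0 -0.333' 0.085 40; python3 -c "
from h import *
delta((.4785,.2985,.2),.050)"
```

```text
clock: 0.6
tcp_pos: [0.3436, 0.4609, 0.2533]
orientation: [0.083, -3.14, 0.001]
contact_force: [1.3, 0.4, -0.5]
grip_width: 0.0854
gripper_force: 0.0
t 0.60 [-0.1261 -0.1693  0.0533] [-0.    -0.     0.003] q7 0.58 tcp [0.3436 0.4609 0.2533]
```

```bash
python3 drive.py '-0.026 -0.034 0.011 0 0 0; -0.052 -0.068 0.022 0 0 0; -0.078 -0.102 0.033 0 0 0; -0.104 -0.136 0.044 0 0 0; -0.126 -0.169 0.053 0 0 0'; python3 drive.py '0 0 0 0 0 0;0 0 0 0 0 0'
python3 - <<'E'
from h import *
delta((.4785,.2985,.2),.050)
i=optics.camera_info("wrist");p,d=optics.grab_frame("wrist");cv2.imwrite("pics/w1.png",p)
np.save("pics/w1.npy",d)
P=cloud("wrist",p,d,i,(0,0,640,480));print(rim(P))
E
```

```text
clock: 1.1
tcp_pos: [0.4781, 0.2984, 0.2001]
orientation: [0.078, -3.14, 0.001]
contact_force: [1.0, -0.2, -0.2]
grip_width: 0.0849
gripper_force: 0.0
clock: 1.3
tcp_pos: [0.4774, 0.2991, 0.2004]
orientation: [0.074, -3.14, 0.001]
contact_force: [0.1, 0.2, -0.4]
grip_width: 0.0849
gripper_force: 0.0
t 1.30 [-0.0011 -0.0006  0.0004] [-0.001 -0.001 -0.003] q7 0.98 tcp [0.4774 0.2991 0.2004]
(np.float64(0.05107205971762629), array([0.47801282, 0.29895718]), array([ 52.18131638, 160.20318604]), np.float32(0.049337868))
```

View pics/w1.png

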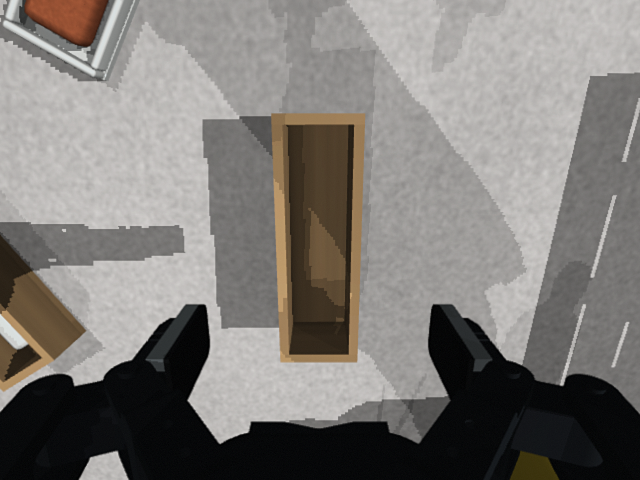

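The wrist picture shows the deep tray's rim at columns 272–365 and rows 113–362, between the open fingers, and nothing is in the way of the descent. All three views agree on (0.478, 0.299), rim height 51 mm and angle 0.05.

```bash
python3 drive.py '0 0 0.03 0 0 0;0 0 0.06 0 0 0;0 0 0.09 0 0 0; 0 0 0.105 0 0 0;0 0 0.115 0 0 0'; python3 drive.py '0 0 0 0 0 0;0 0 0 0 0 0;0 0 0 0 0 0;0 0 0 0 0 0;0 0 0 0 0 0' 0.03 40;python3 drive.py '0 0 0 0 0 0;0 0 0 0 0 0;0 0 0 0 0 0'
```

```text
clock: 1.85
tcp_pos: [0.476, 0.3014, 0.0849]
orientation: [0.082, -3.139, 0.0]
contact_force: [0.3, 0.3, 0.8]
grip_width: 0.0854
gripper_force: 0.0
clock: 2.35
tcp_pos: [0.4778, 0.3008, 0.0872]
orientation: [-0.079, 3.139, 0.002]
contact_force: [-0.3, -0.1, 7.1]
grip_width: 0.0517
gripper_force: 43.8
clock: 2.65
tcp_pos: [0.4778, 0.3008, 0.0872]
orientation: [-0.079, 3.139, 0.002]
contact_force: [-1.0, 0.0, 6.1]
grip_width: 0.0514
gripper_force: 43.8
```

```bash
python3 drive.py '0 0 -0.02 0 0 0;0 0 -0.045 0 0 0;0 0 -0.07 0 0 0; 0 0 -0.095 0 0 0;0 0 -0.12 0 0 0'
python3 - <<'E'
from h import *
i=optics.camera_info("wrist");o=r.get_obs();p,d=optics.grab_frame("wrist")
P=cloud("wrist",p,d,i,(0,0,640,480));t,c,s,a=rim(P);print(t,c,s,a)
print(o["tcp_pos"],"force",o["contact_force"],o["grip_width"])
delta((.5635,.0763,.2),.597)
E
```

```text
clock: 3.15
tcp_pos: [0.4768, 0.3001, 0.207]
orientation: [0.079, -3.141, -0.0]
contact_force: [0.6, 0.4, -1.5]
grip_width: 0.0518
gripper_force: 42.8
0.17092913624126874 [0.45156842 0.29911227] [ 52.45816803 109.0853653 ] 0.049348194
[0.47678327 0.30007234 0.20702794] force [ 0.55806611  0.44003998 -1.51138281] 0.05179405372215867
t 3.20 [-0.0736 -0.2289  0.0106] [ 0.002  0.006 -0.547] q7 0.98 tcp [0.4785 0.3012 0.2111]
```

```bash
python3 drive.py '-0.01 -0.03 0 0 0 -0.08;-0.025 -0.07 0 0 0 -0.18;-0.04 -0.11 0 0 0 -0.28;-0.05 -0.15 0 0 0 -0.38;-0.06 -0.19 0 0 0 -0.47'; python3 drive.py '0 0 0 0 0 0;0 0 0 0 0 0';python3 -c "
from h import *
delta((.5635,.0763,.16),.597)"
```

```text
clock: 3.7
tcp_pos: [0.5467, 0.1118, 0.2056]
orientation: [0.814, -3.034, -0.0]
contact_force: [1.4, 0.6, -1.5]
grip_width: 0.0517
gripper_force: 42.9
clock: 3.9
tcp_pos: [0.5466, 0.1119, 0.2056]
orientation: [0.802, -3.037, 0.0]
contact_force: [-0.8, 0.8, -2.3]
grip_width: 0.0517
gripper_force: 42.9
t 3.90 [ 0.0028 -0.0393  0.0456] [ 0.    -0.    -0.081] q7 1.77 tcp [0.5466 0.1119 0.2056]
```

```bash
python3 drive.py '0.001 -0.015 0.015 0 0 -0.03;0.002 -0.03 0.03 0 0 -0.06;0.003 -0.0393 0.045 0 0 -0.081;0.003 -0.0393 0.045 0 0 -0.081;0.003 -0.0393 0.045 0 0 -0.081';python3 - <<'E'
from h import *
delta((.5635,.0763,.127),.597)
for n,bx in(("scene",(200,150,450,350)),("side",(180,120,420,300))):
    i=optics.camera_info(n);p,d=optics.grab_frame(n)
    P=cloud(n,p,d,i,bx)
    U=P[P[:,2]>.06];L=P[P[:,2]<.046];print(n,"held",rim(U),"base",rim(L,top=.0415),"bottom %.4f"%np.percentile(U[:,2],1))
    cv2.imwrite(f"pics/{n}1.png",p)
E
```

```text
clock: 4.4
tcp_pos: [0.563, 0.0795, 0.1608]
orientation: [0.931, -3.0, -0.001]
contact_force: [-0.2, 0.1, -1.7]
grip_width: 0.0516
gripper_force: 42.8
t 4.40 [ 0.0014 -0.003   0.0338] [ 0.001 -0.     0.005] q7 1.92 tcp [0.563  0.0795 0.1608]
scene held (np.float64(0.12557729618443475), array([0.58385455, 0.10032443]), array([ 65.83256531, 108.57041931]), np.float32(0.5495202)) base (0.0415, array([0.53076483, 0.08240282]), array([  5.62890148, 109.52363586]), np.float32(0.6072182)) bottom 0.0763
side held (np.float64(0.1255482893055011), array([0.56172223, 0.07882288]), array([ 54.69491959, 159.58418274]), np.float32(0.6175273)) base (0.0415, array([0.52155017, 0.04636683]), array([ 55.47597504, 160.715271  ]), np.float32(0.5929827)) bottom 0.0760
```

```bash
python3 drive.py '0.001 -0.003 0.01 0 0 0;0.001 -0.003 0.02 0 0 0;0.001 -0.003 0.027 0 0 0;0.001 -0.003 0.031 0 0 0;0.001 -0.003 0.033 0 0 0'; python3 drive.py '0 0 0 0 0 0;0 0 0 0 0 0'
```

```text
clock: 5.0
tcp_pos: [0.5639, 0.0749, 0.1272]
orientation: [0.93, -2.999, -0.0]
contact_force: [-7.6, -2.1, 16.9]
grip_width: 0.0516
gripper_force: 45.1
clock: 5.2
tcp_pos: [0.5645, 0.075, 0.128]
orientation: [-0.93, 3.0, 0.0]
contact_force: [0.3, -0.1, -1.8]
grip_width: 0.0516
gripper_force: 43.1
```

```bash
python3 drive.py '0 0 0.001 0 0 0;0 0 0.0015 0 0 0;0 0 0.0015 0 0 0'; python3 drive.py '0 0 0 0 0 0;0 0 0 0 0 0;0 0 0 0 0 0;0 0 0 0 0 0;0 0 0 0 0 0' 0.085
```

```text
clock: 5.5
tcp_pos: [0.5646, 0.075, 0.1272]
orientation: [-0.93, 3.0, 0.0]
contact_force: [-1.6, -1.7, 4.6]
grip_width: 0.0519
gripper_force: 43.7
clock: 6.0
tcp_pos: [0.5643, 0.0749, 0.1263]
orientation: [0.93, -3.001, -0.0]
contact_force: [-1.0, -0.4, -0.0]
grip_width: 0.085
gripper_force: 0.0
```

```bash
python3 drive.py '0 0 -0.02 0 0 0;0 0 -0.05 0 0 0;0 0 -0.08 0 0 0;0 0 -0.11 0 0 0;0 0 -0.14 0 0 0'
python3 - <<'E'
from h import *
i=optics.camera_info("wrist");p,d=optics.grab_frame("wrist")
cv2.imwrite("pics/w2.png",p);np.save("pics/w2.npy",d)
P=cloud("wrist",p,d,i,(0,0,640,480));print("deep",rim(P))
print("base",rim(P[P[:,2]<.06],top=.041))
delta((.540,-.2396,.26),-.376)
E
```

```text
clock: 6.5
tcp_pos: [0.5641, 0.0748, 0.2676]
orientation: [0.93, -3.001, -0.0]
contact_force: [0.0, 0.1, -0.5]
grip_width: 0.0849
gripper_force: 0.0
deep (np.float64(0.09099976511450113), array([0.56486902, 0.07563098]), array([ 52.07550812, 160.11636353]), np.float32(0.6017836))
base (0.041, array([0.54115894, 0.06085873]), array([ 52.1608696 , 205.25521851]), np.float32(0.6030621))
t 6.55 [ 0.1999 -0.2447  0.012 ] [0.001 0.008 0.977] q7 1.93 tcp [0.5664 0.0752 0.2728]
```

View pics/w2.png

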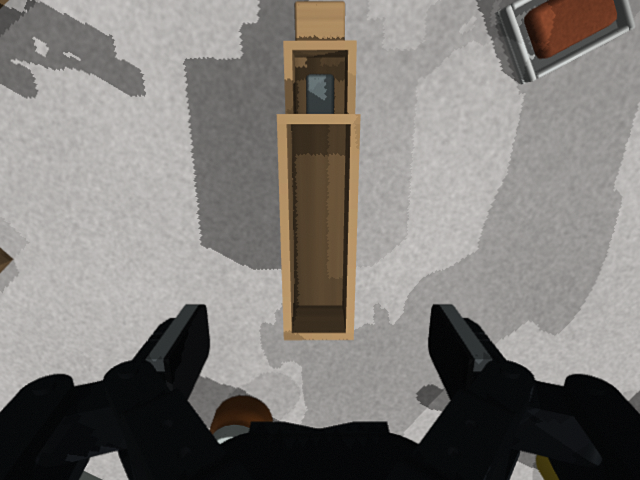

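The deep tray sits squarely on the base: its rim spans columns 278–360 and rows 113–340, at 91 mm, with the base's tab end and grey box showing above it. It is stepped about 50 mm and about 1 mm off centre. Next is the shallow tray.

```bash
python3 drive.py '0.025 -0.03 0 0 0 0.12;0.05 -0.06 0 0 0 0.24;0.075 -0.09 0 0 0 0.37;0.1 -0.12 0 0 0 0.5;0.125 -0.15 0 0 0 0.62'; python3 -c "
from h import *
delta((.540,-.2396,.2),-.376)"
```

```text
clock: 7.05
tcp_pos: [0.5457, -0.121, 0.2664]
orientation: [0.038, 3.141, -0.0]
contact_force: [0.1, 0.0, -0.3]
grip_width: 0.0851
gripper_force: 0.0
t 7.05 [ 0.0028 -0.1187  0.0664] [0.    0.    0.352] q7 1.72 tcp [ 0.5457 -0.121   0.2664]
```

```bash
python3 drive.py '0 -0.03 0.015 0 0 0.08;0.001 -0.06 0.03 0 0 0.16;0.002 -0.09 0.045 0 0 0.25;0.003 -0.119 0.066 0 0 0.352;0.003 -0.119 0.066 0 0 0.352';python3 drive.py '0 0 0 0 0 0;0 0 0 0 0 0'
python3 - <<'E'
from h import *
i=optics.camera_info("wrist");p,d=optics.grab_frame("wrist")
P=cloud("wrist",p,d,i,(0,0,640,480));t,c,s,a=rim(P);print(t,c,s,a)
delta((*c,.078),a)
E
```

```text
clock: 7.55
tcp_pos: [0.5381, -0.2427, 0.1978]
orientation: [-0.591, -3.081, 0.004]
contact_force: [-0.6, 0.2, -0.1]
grip_width: 0.0853
gripper_force: 0.0
clock: 7.75
tcp_pos: [0.5415, -0.2372, 0.2007]
orientation: [0.575, 3.088, 0.001]
contact_force: [0.6, -0.3, 0.0]
grip_width: 0.0849
gripper_force: 0.0
0.031043498884625934 [ 0.53923993 -0.23979111] [ 52.2474823  160.52828979] -0.37230718
t 7.80 [ 0.0013 -0.0035  0.1229] [0.001 0.001 0.004] q7 1.66 tcp [ 0.5416 -0.237   0.2009]
```

```bash
python3 drive.py '0.001 -0.003 0.03 0 0 0;0.001 -0.003 0.06 0 0 0;0.001 -0.003 0.09 0 0 0; 0.001 -0.003 0.11 0 0 0;0.001 -0.003 0.122 0 0 0'; python3 drive.py '0 0 0 0 0 0;0 0 0 0 0 0;0 0 0 0 0 0;0 0 0 0 0 0;0 0 0 0 0 0' 0.03 40;python3 drive.py '0 0 0 0 0 0;0 0 0 0 0 0;0 0 0 0 0 0'
```

```text
clock: 8.3
tcp_pos: [0.5389, -0.2393, 0.0773]
orientation: [-0.575, -3.088, -0.002]
contact_force: [0.7, -0.4, -0.1]
grip_width: 0.085
gripper_force: 0.0
clock: 8.8
tcp_pos: [0.5397, -0.2411, 0.0799]
orientation: [0.578, 3.085, -0.0]
contact_force: [-0.1, 0.9, 5.9]
grip_width: 0.0515
gripper_force: 43.6
clock: 9.1
tcp_pos: [0.5398, -0.2411, 0.0798]
orientation: [0.578, 3.085, -0.0]
contact_force: [-0.6, 1.5, 6.8]
grip_width: 0.051
gripper_force: 43.7
```

```bash
python3 drive.py '0 0 -0.02 0 0 0;0 0 -0.05 0 0 0;0 0 -0.08 0 0 0; 0 0 -0.12 0 0 0;0 0 -0.16 0 0 0'; python3 drive.py '0 0 0 0 0 0;0 0 0 0 0 0'; python3 -c "
from h import *
delta((.5225,.048,.24),.600)"
```

```text
clock: 9.6
tcp_pos: [0.5382, -0.2407, 0.2398]
orientation: [-0.579, -3.087, -0.0]
contact_force: [1.5, -0.7, -2.5]
grip_width: 0.0515
gripper_force: 42.6
clock: 9.8
tcp_pos: [0.539, -0.2408, 0.2394]
orientation: [0.579, 3.086, 0.0]
contact_force: [-0.3, 0.4, -2.6]
grip_width: 0.0515
gripper_force: 42.7
t 9.80 [ 0.12    0.2633 -0.0008] [-0.001  0.002 -0.971] q7 1.65 tcp [ 0.539  -0.2408  0.2394]
```

```bash
python3 drive.py '0.015 0.03 0 0 0 -0.1;0.03 0.06 0 0 0 -0.22;0.045 0.095 0 0 0 -0.34;0.06 0.13 0 0 0 -0.46;0.07 0.16 0 0 0 -0.57'; python3 -c "
from h import *
delta((.5225,.048,.24),.600)"
```

```text
clock: 10.3
tcp_pos: [0.5299, -0.064, 0.2365]
orientation: [0.322, -3.121, -0.002]
contact_force: [0.8, 0.5, -1.7]
grip_width: 0.0511
gripper_force: 42.7
t 10.30 [-0.0156  0.1112 -0.0034] [ 0.002 -0.003 -0.395] q7 1.83 tcp [ 0.5299 -0.064   0.2365]
```

```bash
python3 drive.py '-0.003 0.025 0 0 0 -0.1;-0.007 0.05 0 0 0 -0.2;-0.01 0.08 0 0 0 -0.3;-0.016 0.111 0 0 0 -0.395;-0.016 0.111 0 0 0 -0.395';python3 drive.py '0 0 0 0 0 0;0 0 0 0 0 0'; python3 -c "
from h import *
delta((.5225,.048,.17),.600)"
```

```text
clock: 10.8
tcp_pos: [0.5239, 0.0508, 0.2367]
orientation: [0.933, -2.997, -0.005]
contact_force: [1.2, 0.4, -1.3]
grip_width: 0.0512
gripper_force: 42.7
clock: 11.0
tcp_pos: [0.5247, 0.0444, 0.2373]
orientation: [0.916, -3.003, 0.0]
contact_force: [0.7, 0.2, -2.0]
grip_width: 0.051
gripper_force: 42.7
t 11.00 [-0.0004  0.0042  0.0673] [ 0.    -0.002 -0.008] q7 1.96 tcp [0.5247 0.0444 0.2373]
```

```bash
python3 drive.py '0 0.002 0.015 0 0 0;0 0.003 0.03 0 0 0;0 0.003 0.04 0 0 0;0 0.003 0.045 0 0 0;0 0.003 0.045 0 0 0';python3 drive.py '0 0 0 0 0 0;0 0 0 0 0 0'
python3 - <<'E'
from h import *
delta((.5225,.048,.17),.600)
i=optics.camera_info("side");p,d=optics.grab_frame("side")
P=cloud("side",p,d,i,(180,90,420,300));cv2.imwrite("pics/side2.png",p[60:320,150:450])
print(rim(P,top=np.percentile(P[:,2],98)))
E
```

```text
clock: 11.5
tcp_pos: [0.5233, 0.0475, 0.1927]
orientation: [0.918, -3.003, 0.0]
contact_force: [0.2, 0.5, -1.4]
grip_width: 0.0513
gripper_force: 42.7
clock: 11.7
tcp_pos: [0.524, 0.0481, 0.194]
orientation: [-0.919, 3.003, -0.0]
contact_force: [0.1, 0.5, -1.5]
grip_width: 0.0511
gripper_force: 42.7
t 11.70 [0.0013 0.0008 0.024 ] [-0.     0.001 -0.006] q7 1.95 tcp [0.524  0.0481 0.194 ]
(np.float64(0.14548035873822773), array([0.52232922, 0.04854118]), array([ 57.14617538, 162.63404846]), np.float32(0.5970835))
```

View pics/side2.png

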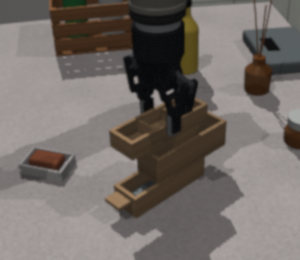

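The crop shows the shallow tray held level at about (150,130), just above the deep tray at about (185,155) and straight over the base. I lower it the last 24 mm in fine steps.

```bash
python3 drive.py '0 0 0.007 0 0 0;0 0 0.013 0 0 0;0 0 0.018 0 0 0;0 0 0.021 0 0 0;0 0 0.0225 0 0 0';python3 drive.py '0 0 0 0 0 0;0 0 0 0 0 0'
```

```text
clock: 12.25
tcp_pos: [0.5234, 0.0481, 0.1703]
orientation: [0.92, -3.003, -0.0]
contact_force: [-0.6, -0.3, -0.8]
grip_width: 0.0513
gripper_force: 42.7
clock: 12.45
tcp_pos: [0.5237, 0.0481, 0.171]
orientation: [-0.92, 3.004, 0.0]
contact_force: [1.3, -0.4, -1.9]
grip_width: 0.0511
gripper_force: 42.7
```

```bash
python3 drive.py '0 0 0.001 0 0 0;0 0 0.0015 0 0 0;0 0 0.0015 0 0 0'
```

```text
clock: 12.75
tcp_pos: [0.5238, 0.0481, 0.1698]
orientation: [-0.919, 3.003, -0.0]
contact_force: [-1.3, 0.1, 3.2]
grip_width: 0.0512
gripper_force: 43.2
```

Contact made (3 N upward), so I release and retreat.

```bash
python3 drive.py '0 0 0 0 0 0;0 0 0 0 0 0;0 0 0 0 0 0;0 0 0 0 0 0;0 0 0 0 0 0' 0.085; python3 drive.py '0 0 -0.02 0 0 0;0 0 -0.05 0 0 0;0 0 -0.08 0 0 0;0 0 -0.11 0 0 0;0 0 -0.14 0 0 0'; python3 drive.py '0 0 0 0 0 0;0 0 0 0 0 0;0 0 0 0 0 0'
python3 - <<'E'
from h import *
i=optics.camera_info("wrist");p,d=optics.grab_frame("wrist");cv2.imwrite("pics/w3.png",p)
P=cloud("wrist",p,d,i,(150,0,480,480));print("shallow",rim(P))
i=optics.camera_info("side");p,d=optics.grab_frame("side")
P=cloud("side",p,d,i,(180,90,420,300));print("side",rim(P),"deep",rim(P,top=.091))
E
```

```text
clock: 13.25
tcp_pos: [0.5236, 0.0481, 0.1693]
orientation: [0.92, -3.004, -0.0]
contact_force: [-0.1, -0.6, 0.5]
grip_width: 0.0849
gripper_force: 0.0
clock: 13.75
tcp_pos: [0.5234, 0.048, 0.3106]
orientation: [0.92, -3.004, -0.0]
contact_force: [-0.2, 0.3, 0.9]
grip_width: 0.0849
gripper_force: 0.0
clock: 14.05
tcp_pos: [0.523, 0.048, 0.3084]
orientation: [0.919, -3.002, -0.0]
contact_force: [-0.7, 0.2, -0.9]
grip_width: 0.0849
gripper_force: 0.0
shallow (np.float64(0.12106718058367738), array([0.52317261, 0.04822245]), array([ 52.08774185, 160.79605103]), np.float32(0.5899013))
side (np.float64(0.120966018147587), array([0.52251007, 0.04730005]), array([ 55.75646973, 161.98492432]), np.float32(0.58548695)) deep (0.091, array([0.54485846, 0.06012659]), array([ 53.79291153, 211.10253906]), np.float32(0.60874516))
```

View pics/w3.png

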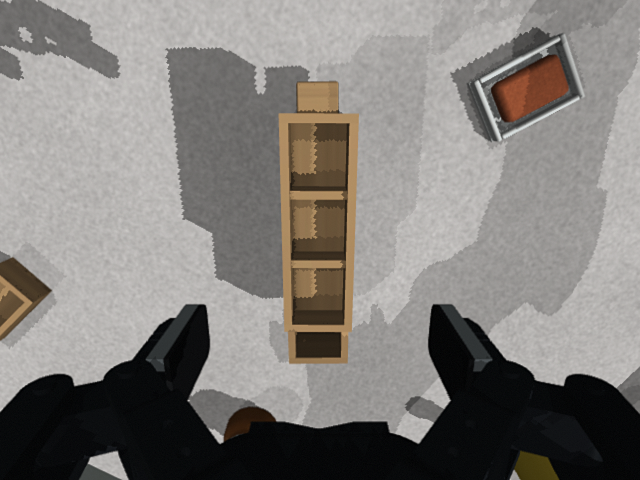

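The wrist view shows the shallow tray at columns 279–357 and rows 113–330, right up to the base's tab. The deep tray's stepped end shows below it at about (318,346). Everything is flat and aligned.

```bash
python3 -c "
from bench import r, optics, workorder
print(workorder.hand_in())"
```

```text
the job is handed in; nothing more can be done
None
```

The stepped stack is built and handed in at about 14 s: the deep tray sits on the base rim about 5 cm away from the tab end, and the shallow tray rests flat on it within about 1 mm of straight above the base; no verdict was returned.

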